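# Fetch the clothes pegs from behind the tub and the bottle

### The job

First move both the white pod tub and the detergent bottle off the metal caddy and stand them upright on the cork mat, leaving the two yellow pegs behind them where they lie. Then lay each peg flat in the bay of the walnut peg tray that is made for its length (long peg in the long bay, short peg in the short bay) while the tub and bottle wait on the mat. Finally put the tub and the bottle back on the caddy, each upright on the very spot where it stood at the start, without disturbing the glass bowl and the dosing cup.

Things in the scene. Friction and masses are not known exactly. Their poses are not given: they have to be found in the camera images.
- tub: white plastic pod tub with a closed, latched lid that does not open: square 74 x 74 mm, lid top at 92 mm; on the lid a solid moulded grip bar, 18 mm wide (x), 56 mm long (y), 28 mm high (92 to 120 mm), centred: lift the tub by it. Origin: centre of the underside; z up, grey hinge at +x, grey latch at -x. About 0.35 kg. Stands on the caddy at the start, to the left or right of the bottle
- bottle: round blue plastic detergent bottle with a pale label band and a white cap: body diameter 64 mm to height 88 mm, then a cone to the cap; cap diameter 34 mm from height 112 to 155 mm (rigid, grip it there). Origin: centre of the underside, z up. About 0.45 kg. Stands on the caddy beside the tub at the start
- long_peg: long yellow plastic clothespin lying flat, rigid (does not open): 100 mm long (x), 16 mm high, 20 mm wide at its middle (25 mm at the handle end, -x, 15 mm at the jaw end, +x), steel spring at the middle. Origin: centre of the underside. About 25 g. Lies across the caddy close behind the tub or the bottle
- short_peg: short yellow plastic clothespin lying flat, rigid: 70 mm long (x), 16 mm high, 20 mm wide at its middle (25 mm at the handle end, 15 mm at the jaw end). Origin: centre of the underside. About 18 g. Lies across the caddy close behind the other of tub and bottle
- caddy: fixed flat metal caddy tray, 170 mm (x) x 260 mm (y), floor 6 mm above the counter, rim 11 mm above the counter and 4 mm thick. Origin: centre of the underside. Tub and bottle stand side by side on its near half (-x), the pegs lie behind them along y on the far half
- mat: fixed cork mat, the side area: 220 mm (x) x 150 mm (y), 4 mm thick. Origin: centre of the underside. Lies to the left or right of the work; there is room for tub and bottle side by side along its x
- peg_tray: fixed walnut peg tray with a pale wooden floor, 137 mm (x) x 138 mm (y), floor 6 mm and walls 11 mm above the counter, walls 6 mm thick. Origin: centre of the underside. Two bays along x, each 60 mm wide: the long bay, 125 mm long, centred at (0, +33 mm); the short bay, 95 mm long, centred at (-15 mm, -33 mm), its +x end filled by a solid block as high as the walls. Lies on the other side of the work from the mat
- bowl: round glass bowl, rim diameter 124 mm, 55 mm high, standing beyond the left end of the caddy: a bystander, leave it alone. Origin: centre of the underside
- cup: grey plastic dosing cup, rim diameter 64 mm, 55 mm high, standing beyond the right end of the caddy: a bystander, leave it alone. Origin: centre of the underside
Mind the look-alikes: they are no part of the job. What is shaped like the short_peg but green or purple is not meant.

How it is judged:
On the way, in this order (a step that is already met when the one before it is completed fails the run):
1. tub and bottle both stand upright and released on the cork mat, the pegs still lie where they were (x of tub in the frame of mat between -0.11 and 0.11 m and y of tub in the frame of mat between -0.075 and 0.075 m and height (world z) of each of tub, bottle below 0.012 m and angle between each of tub, bottle's own z axis and vertical below 0.1 rad and linear speed of each of tub, bottle below 0.02 m/s and contact force between the fingers and tub below 0.2 N and x of bottle in the frame of mat between -0.11 and 0.11 m and y of bottle in the frame of mat between -0.075 and 0.075 m and contact force between the fingers and bottle below 0.2 N and distance of each of long_peg, short_peg from where it was at the start of the episode below 0.04 m), for 0.2 s.
2. each peg lies released in its own bay of the peg tray while tub and bottle still stand on the mat (x of long_peg in the frame of peg_tray between -0.015 and 0.015 m and y of long_peg in the frame of peg_tray between 0.011 and 0.055 m and z of each of long_peg, short_peg in the frame of peg_tray below 0.009 m and angle between each of long_peg, short_peg's own z axis and vertical below 0.06 rad and angle between the x axis of each of long_peg, short_peg and the x axis of peg_tray, either way round below 0.4 rad and linear speed of each of long_peg, short_peg, tub, bottle below 0.02 m/s and contact force between the fingers and long_peg below 0.2 N and x of short_peg in the frame of peg_tray between -0.03 and 0 m and y of short_peg in the frame of peg_tray between -0.055 and -0.011 m and contact force between the fingers and short_peg below 0.2 N and x of tub in the frame of mat between -0.11 and 0.11 m and y of tub in the frame of mat between -0.075 and 0.075 m and height (world z) of each of tub, bottle below 0.012 m and angle between each of tub, bottle's own z axis and vertical below 0.1 rad and contact force between the fingers and tub below 0.2 N and x of bottle in the frame of mat between -0.11 and 0.11 m and y of bottle in the frame of mat between -0.075 and 0.075 m and contact force between the fingers and bottle below 0.2 N), for 0.2 s.
At the end, for the whole second after the job is handed in: Tub and bottle upright (0.1 rad), each within 15 mm of where it stood at the start, any facing; long peg in the long bay, short peg in the short bay, flat on the floor (centre within 15 mm along, 22 mm across, 0.4 rad); all released and at rest (distance of each of tub, bottle from where it was at the start of the episode below 0.015 m and angle between each of tub, bottle's own z axis and vertical below 0.1 rad and linear speed of each of tub, bottle, long_peg, short_peg below 0.02 m/s and contact force between the fingers and tub below 0.2 N and contact force between the fingers and bottle below 0.2 N and x of long_peg in the frame of peg_tray between -0.015 and 0.015 m and y of long_peg in the frame of peg_tray between 0.011 and 0.055 m and z of each of long_peg, short_peg in the frame of peg_tray below 0.009 m and angle between each of long_peg, short_peg's own z axis and vertical below 0.06 rad and angle between the x axis of each of long_peg, short_peg and the x axis of peg_tray, either way round below 0.4 rad and contact force between the fingers and long_peg below 0.2 N and x of short_peg in the frame of peg_tray between -0.03 and 0 m and y of short_peg in the frame of peg_tray between -0.055 and -0.011 m and contact force between the fingers and short_peg below 0.2 N); the robot touches nothing.
It fails at once if tub or bottle tipped over (angle between any of tub, bottle's own z axis and vertical above 0.5 rad).
It fails at once if glass bowl or dosing cup moved by more than 20 mm (distance of any of bowl, cup from where it was at the start of the episode above 0.02 m).
It also fails if it takes over 136 s, if anything falls off the work surface, if the arm or the gripper's body presses on something with over 40 N, if the wrist force passes 120 N, or if a joint passes its speed limit or range.

### The arm

A 6-joint arm with a two-finger parallel gripper is mounted at the origin on the work surface. World frame = base frame: x ahead of the robot, y to its left, z up, the work surface at z = 0. Lengths are in m, angles in rad, forces in N, time in s.
With the tool pointing down it reaches from about 0.325 to 0.9 m from the base axis. Payload 3.5 kg.
Tool frame: the origin (TCP) lies midway between the tips of the shut fingers; the grasp point (between the pads) lies 19 mm behind it; z points along the fingers, y is the line along which they close (so a half turn about z gives the same grasp; the last joint's range is limited). The gripper opens to 85 mm and grips with 20 to 120 N. Pads are 22 mm wide; open, the fingers measure 114 mm over their backs; the gripper's body (76 mm by 85 mm) begins 54 mm behind the grasp point. The pads swing forward as they close: fully open they stand 13 mm farther back than shut.
Start: joints at [-1.342, 0.276, -0.026, 1.268, 0, 1.467], TCP at [0.204, -0.591, 0.231] pointing down, gripper open.
Joint ranges: [-3.12, 3.12], [-0.85, 1.88], [-1.08, 1.24], [-1.95, 2.15], [-1.57, 1.53], [-3.14, 3.14]. Speed limits (rad/s): [2.57, 2.57, 3.14, 3.14, 3.14, 3.14].

### API

Orientations are given as a unit quaternion [x, y, z, w].
In Python, from workcell import env, eyes, finish_job, models gives the robot as it stands.
- The arm moves only by the shell command python3 -m creep 'ROWS' [FORCE]. ROWS is JSON, one flat list of numbers, 5 for each row, row after row: the shift along the tool's x, y, z in units of 0.03 m (1.0 is 0.03 m), then the turn about the tool's z in units of 10 degrees (1.0 is 10 degrees), then the gripper command: -1 is fully open, 1 is shut, values between are in proportion. In form: [dx, dy, dz, twist, hand, dx, dy, dz, twist, hand, ...]. A call has 1 to 8 rows; each row shifts and turns the commanded pose from where the row before left it, along the tool's axes as they then stand; what a row does not reach is not made up. A row lasts 1/8 s, in which the tool goes at most 62.5 mm and 10.7 degrees, less where a joint would pass 70% of its speed; a pose out of reach is approached as far as the arm can. A call with a number of a shift or a turn outside -1 to 1 is refused whole. A call with a gripper value outside its range is refused whole. The fingers move at their own pace and stop on an object; FORCE is the grip in N (left out, the last holds). Time passes only in rows, so rows that do not move let the fingers close. It gives the time, the measured TCP pose, the force, the opening and the grip force at its end, in the units of the state.
- env.observe(): the state, without advancing time (a new reading comes with each control period).
- eyes.camera(name): name is "side" or "top"; returns a dict with "pixels" (384x512x3 uint8, red, green, blue), "depth" (384x512 float32, m along the optical axis (not along the pixel's ray), 0 where there is no reading), "fx", "fy", "cx", "cy" (pixels), "R" (3x3) and "t" (3): a world point X has camera coordinates R X + t. Camera axes: x right, y down, z forward; pixel columns grow to the right and rows downward; lengths in m; the calibration is good to about 2 mm. A picture is of the moment at which its call begins.
- finish_job(): hands the job in; it is judged then, once.
Trained networks look in the newest picture that a camera, given by its name, has taken for a name from the list of things; names that differ only in an ending like _2 or _b are one class to them, and where a whole thing is asked for, a point or a joint stands for the part that bears it (a point fixed in the world has none). Each returns a list of dicts, best first, with "score" (0 to 1); they miss things now and then, are a little off and sometimes report something else, mostly with a low value. They report only what shows in the picture. A call takes as long as a camera call. They do not tell look-alikes from the thing itself.
- models.spot_in(label, camera): "xyz" ([x, y, z] in m, in the coordinates of the camera as it stood for that picture, good to about 4 mm: the middle of the surface that is visible of it).
- models.pinpoint(label, camera): "xyz" ([x, y, z] in m, in the coordinates of the camera as it stood for that picture, good to about 4 mm: a listed point, or the origin of a listed thing).
The state is a dict: "t": time; "q": joint angles; "dq": joint speeds; "joint_efforts": joint torques, N m; "tcp_pos": TCP position; "tool_rot": TCP orientation; "contact_force": force on the tool from outside, world axes, zero at the start; "moment": the same for the moment, N m; "finger_gap": opening from 0.0 (shut) to 1.0 (fully open); "gripper_force": force on a finger pad.
Only numpy, scipy, OpenCV 4.12 (cv2) and the standard library are available. Lean on these libraries where they do the work, as an engineer would, in place of code of your own. Each camera call takes 0.05 s, during which the arm holds its last target. There are 200 camera calls.

## Working session

There is one attempt and no reset: what is moved stays moved. The work goes in short steps, Python scripts to look and compute and a shell command to move; the robot and the scene stay as the last step left them, time stands still between calls to the robot, and variables do not carry over. Pictures are saved under pics/ and viewed, at most 14 in all, crops included, and the job is handed in when it is done.

```bash
ls; mkdir -p pics
cat > h.py <<'E'
from workcell import env, eyes, finish_job, models
import numpy as np, cv2
def world(c,p): return c["R"].T@(np.array(p)-c["t"])
def cam(n): 
    c=eyes.camera(n); return {k:(np.array(v) if k in("R","t","pixels","depth") else v) for k,v in c.items()}
def save(c,f,box=None,s=1):
    im=c["pixels"][:,:,::-1]
    if box: im=im[box[1]:box[3],box[0]:box[2]]
    cv2.imwrite("pics/"+f,cv2.resize(im,None,fx=s,fy=s,interpolation=cv2.INTER_CUBIC))
def cloud(c):
    v,u=np.mgrid[:384,:512]; d=c["depth"]
    P=np.stack([(u-c["cx"])/c["fx"]*d,(v-c["cy"])/c["fy"]*d,d],-1)
    return (P-c["t"])@c["R"]
def pix(c,X):
    p=c["R"]@np.array(X)+c["t"]; return np.round([c["fx"]*p[0]/p[2]+c["cx"],c["fy"]*p[1]/p[2]+c["cy"]]).astype(int)
E
python3 - <<'E'
from h import *
for n in("top","side"):
    c=cam(n); save(c,n+"0.png",s=1.5)
    np.savez("pics/%s0.npz"%n,**c)
    for l in "tub bottle long_peg short_peg caddy mat peg_tray bowl cup".split():
        for r in models.pinpoint(l,n)[:4]:
            X=world(c,r["xyz"]); print(n,l,round(r["score"],2),X.round(3),pix(c,X))
o=env.observe(); print(o)
E
```

```text
pics
top tub 0.56 [0.561 0.068 0.006] [215 194]
top bottle 0.8 [ 0.561 -0.038  0.004] [259 194]
top long_peg 0.89 [ 0.624 -0.039  0.005] [259 168]
top short_peg 0.76 [0.619 0.084 0.008] [209 170]
top short_peg 0.69 [0.561 0.072 0.005] [214 194]
top short_peg 0.58 [ 0.427 -0.08   0.006] [278 250]
top short_peg 0.53 [0.382 0.041 0.001] [227 269]
top caddy 0.85 [0.598 0.022 0.001] [234 179]
top mat 0.62 [ 0.476 -0.314 -0.   ] [374 228]
top mat 0.28 [0.62  0.082 0.002] [210 170]
top peg_tray 0.86 [0.447 0.284 0.001] [125 243]
top bowl 0.95 [ 0.696  0.235 -0.001] [147 140]
top bowl 0.27 [ 0.563 -0.038  0.004] [259 193]
side tub 0.93 [0.556 0.073 0.005] [269 186]
side tub 0.27 [ 0.7   -0.262  0.002] [368 319]
side bottle 0.84 [ 0.562 -0.041  0.009] [275 221]
side long_peg 0.6 [ 0.629 -0.037  0.005] [307 219]
side short_peg 0.81 [ 0.387  0.049 -0.003] [196 199]
side short_peg 0.79 [0.624 0.081 0.007] [297 181]
side short_peg 0.61 [ 0.424 -0.071 -0.003] [210 239]
side caddy 0.59 [0.598 0.025 0.004] [289 200]
side caddy 0.3 [ 0.695  0.236 -0.003] [316 144]
side mat 0.9 [ 0.474 -0.313  0.   ] 
[... 191 characters left out ...]
367 317]
{'t': 1.0, 'q': array([-1.34242727e+00,  2.76376154e-01, -2.63866239e-02,  1.26799566e+00,
        1.86207777e-05,  1.46741448e+00]), 'dq': array([-0.00026125, -0.00042238, -0.00058565, -0.00130572,  0.00096189,
       -0.00027112]), 'joint_efforts': array([ 1.85358411e-03, -4.45499897e+01,  2.95573908e+01,  8.02733230e-04,
        1.20518453e-04, -1.15410111e-05]), 'tcp_pos': array([ 0.20356983, -0.59092522,  0.23133443]), 'tool_rot': array([9.86274181e-01, 1.65115834e-01, 1.04753246e-05, 1.83255915e-05]), 'contact_force': array([ 0.77920704, -0.57708319,  0.37279449]), 'moment': array([-0.02014007,  0.04157983,  0.00498734]), 'gripper_force': 0.0, 'finger_gap': 0.9964407123248133}
```

View pics/top0.png

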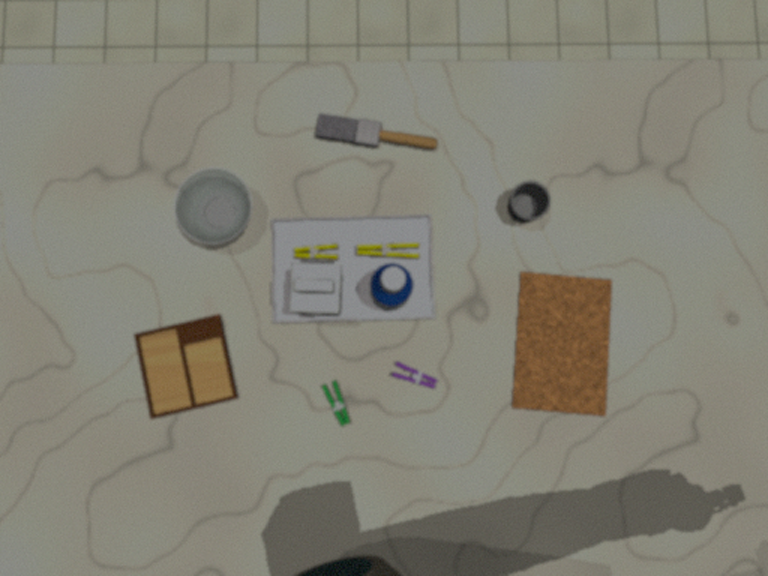

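View pics/side0.png

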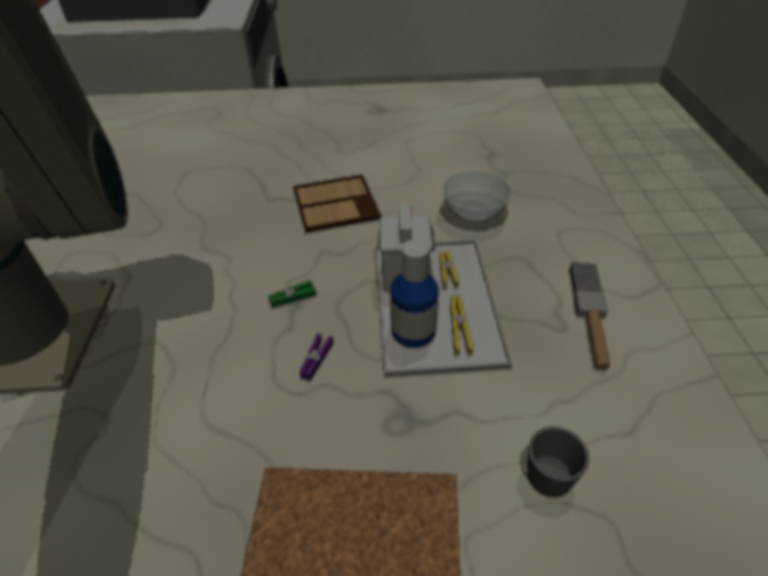

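Short-peg candidates in the top picture (native pixels): yellow (210,168) on the caddy, green (224,269) and purple (276,250) on the counter. Only the yellow one on the caddy fits. Next I measure it and confirm it in a crop.

Run:
```python
from h import *
c=dict(np.load("pics/top0.npz")); P=cloud(c); px=c["pixels"].astype(int); r,g,b=px[...,0],px[...,1],px[...,2]
save(c,"pegcrop.png",(175,135,300,290),4)
def plane(mask,z,n):
    v,u=np.nonzero(mask); ray=np.stack([(u-c["cx"])/c["fx"],(v-c["cy"])/c["fy"],np.ones(len(u))],-1)@c["R"]; o=-c["R"].T@c["t"]
    Q=(o+ray*((z-o[2])/ray[:,2])[:,None])[:,:2]
    (m,s,a)=cv2.minAreaRect((Q*1000).astype(np.float32)); bx=cv2.boxPoints((m,s,a)); e=bx[1]-bx[0];f=bx[2]-bx[1]; L=e if np.hypot(*e)>np.hypot(*f) else f
    print(n,len(u),"ctr",np.round(m,1),"size",np.round(s,1),"long-axis yaw",round(np.degrees(np.arctan2(L[1],L[0]))%180,1),"mean",(Q.mean(0)*1000).round(1))
yel=(r>110)&(g>100)&(b<70)
k,lab,st,ce=cv2.connectedComponentsWithStats(cv2.morphologyEx(yel.astype(np.uint8),cv2.MORPH_CLOSE,np.ones((5,5))))
for i in range(1,k):
    if st[i,4]>40: plane((lab==i)&yel,.022,"peg%s"%ce[i].round())
X,Y,Z=P[...,0],P[...,1],P[...,2]
box=lambda x0,x1,y0,y1,z0,z1:(X>x0)&(X<x1)&(Y>y0)&(Y<y1)&(Z>z0)&(Z<z1)
for n,m,z in (("bar",box(.5,.61,.02,.12,.113,.135),.126),("lid",box(.5,.62,.01,.13,.088,.135),.098),("cap",box(.5,.62,-.08,0,.14,.17),.161),("bottlebody",box(.5,.62,-.1,.01,.03,.17),.1)):
    print(n,m.sum(),np.median(P[m],0).round(4)); plane(m,z,n)
walnut=(r>b+15)&box(.33,.55,.18,.39,-.02,.03)
plane(cv2.morphologyEx(walnut.astype(np.uint8),cv2.MORPH_OPEN,np.ones((3,3)))>0,.011,"tray")
mat=(r>b+25)&box(.33,.62,-.42,-.2,-.02,.03)
plane(cv2.morphologyEx(mat.astype(np.uint8),cv2.MORPH_OPEN,np.ones((3,3)))>0,.004,"mat")
```

```text
peg[211. 168.] 108 ctr [623.4  78.4] size [64.6 21.8] long-axis yaw 89.5 mean [622.3  79.3]
peg[259. 167.] 171 ctr [623.5 -35.2] size [95.9 19.4] long-axis yaw 89.5 mean [624.2 -33.1]
peg[122. 249.] 859 ctr [443.8 281.2] size [117.4 120.2] long-axis yaw 102.8 mean [433.5 286.9]
bar 233 [0.5563 0.0732 0.1253]
bar 233 ctr [556.1  73.3] size [55.9 19.1] long-axis yaw 86.7 mean [556.   73.5]
lid 1150 [0.554  0.0733 0.0982]
lid 1150 ctr [557.2  73.7] size [73.7 79.1] long-axis yaw 177.2 mean [556.5  73.7]
cap 221 [ 0.5592 -0.0382  0.1607]
cap 221 ctr [559.2 -37.4] size [30.8 33.1] long-axis yaw 179.3 mean [559.2 -37.6]
bottlebody 704 [ 0.5531 -0.0358  0.1057]
bottlebody 704 ctr [556.4 -36.4] size [61.5 66.3] long-axis yaw 179.4 mean [556.7 -36.7]
tray 3643 ctr [429.5 277.3] size [195.6 170.1] long-axis yaw 24.5 mean [442.2 284.3]
mat 5696 ctr [ 474.9 -313.9] size [150.1 220.9] long-axis yaw 174.5 mean [ 473.3 -313.7]
```

View pics/pegcrop.png

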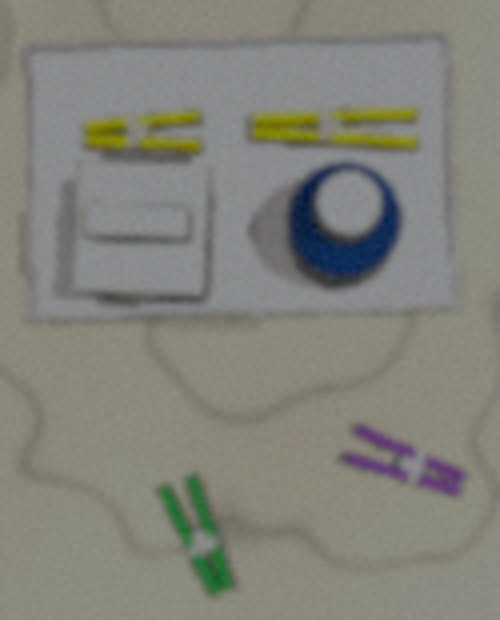

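The crop shows yellow pegs behind the tub (short, native px ~(210,168)) and behind the bottle (long, ~(259,167)). The green and purple pegs lie on the counter, so they are look-alikes. I start with the bottle, then the tub.

```bash
cat > go.py <<'E'
import sys; from h import *
# go.py x y z yawdeg : deltas in tool units after/before turn
o=env.observe(); p=np.array(o["tcp_pos"]); q=o["tool_rot"]
from scipy.spatial.transform import Rotation as R
M=R.from_quat(q).as_matrix(); yaw=np.degrees(np.arctan2(M[1,0],M[0,0]))
T=np.array([float(a) for a in sys.argv[1:4]]); ty=float(sys.argv[4])
print("t",round(o["t"],2),"p",p.round(4),"yaw",round(yaw,1),"q",np.round(o["q"],2),"gap",round(o["finger_gap"],3),"F",round(o["gripper_force"],1))
a=np.radians(ty); B=np.array([[np.cos(a),np.sin(a),0],[np.sin(a),-np.cos(a),0],[0,0,-1]])
print("cur axes",(M.T@(T-p)/.03).round(2),"final axes",(B.T@(T-p)/.03).round(2),"twist",round(((yaw-ty+180)%360-180)/10,2))
E
python3 -m creep '[0,0,0,-0.85,-1, 0,0,0,-0.85,-1, 0,0,0,-0.85,-1, 0,0,0,-0.85,-1, 0,0,0,-0.85,-1, 0,0,0,-0.85,-1, 0,0,0,-0.85,-1, 0,0,0,-0.85,-1]' 40
python3 go.py .559 -.037 .2 87
```

```text
t: 2.0
tcp_pos: [0.2036, -0.5909, 0.2313]
tool_rot: [0.724, 0.69, 0.0, 0.0]
contact_force: [-1.3, 0.7, -0.2]
finger_gap: 1.001
gripper_force: 0.0
t 2.0 p [ 0.2036 -0.5909  0.2313] yaw 87.3 q [-1.34  0.28 -0.03  1.27  0.    0.28] gap 1.001 F 0.0
cur axes [19.   10.96  1.04] final axes [19.06 10.86  1.04] twist 0.03
```

```bash
python3 -m creep '[0.5,0.3,0,0,-1, 0.95,0.55,0,0,-1, 0.95,0.55,0,0,-1, 0.95,0.55,0,0,-1, 0.95,0.55,0,0,-1, 0.95,0.55,0,0,-1, 0.95,0.55,0,0,-1, 0.95,0.55,0,0,-1]' >/dev/null
python3 -m creep '[0.95,0.55,0,0,-1, 0.95,0.55,0,0,-1, 0.95,0.55,0,0,-1, 0.95,0.55,0,0,-1, 0.95,0.55,0,0,-1, 0.95,0.55,0,0,-1, 0.95,0.55,0,0,-1, 0.95,0.55,0,0,-1]' >/dev/null
python3 -m creep '[0.95,0.55,0,0,-1, 0.95,0.55,0,0,-1, 0.95,0.55,0,0,-1, 0.4,0.2,0,0,-1, 0,0,0,0,-1, 0,0,0,0,-1]'
python3 go.py .559 -.037 .122 87
```

```text
t: 4.75
tcp_pos: [0.5426, -0.0684, 0.2312]
tool_rot: [0.726, 0.688, -0.0, -0.0]
contact_force: [0.5, -0.3, -0.2]
finger_gap: 1.002
gripper_force: 0.0
t 4.75 p [ 0.5426 -0.0684  0.2312] yaw 86.9 q [-0.24  0.14 -0.2   1.24 -0.    1.38] gap 1.002 F 0.0
cur axes [1.07 0.49 3.64] final axes [1.07 0.49 3.64] twist -0.01
```

```bash
python3 -m creep '[0.55,0.25,0.2,0,-1, 0.52,0.24,0.4,0,-1, 0,0,0.75,0,-1, 0,0,0.75,0,-1, 0,0,0.7,0,-1, 0,0,0.5,0,-1, 0,0,0.34,0,-1, 0,0,0,0,-1]'
python3 go.py .559 -.037 .122 87
```

```text
t: 5.75
tcp_pos: [0.5591, -0.0363, 0.1212]
tool_rot: [0.725, 0.688, -0.0, -0.001]
contact_force: [-0.4, 0.2, -0.1]
finger_gap: 1.005
gripper_force: 0.0
t 5.75 p [ 0.5591 -0.0363  0.1212] yaw 87.0 q [-0.18  0.25 -0.31  1.02  0.    1.44] gap 1.005 F 0.0
cur axes [-0.02 -0.   -0.03] final axes [-0.02 -0.   -0.03] twist 0.0
```

```bash
python3 -m creep '[0,0,0,0,0, 0,0,0,0,1, 0,0,0,0,1, 0,0,0,0,1, 0,0,0,0,1, 0,0,0,0,1]' 60
python3 -m creep '[0,0,-0.2,0,1, 0,0,-0.5,0,1, 0,0,-0.6,0,1, 0,0,-0.6,0,1, 0,0,-0.5,0,1, 0,0,-0.3,0,1, 0,0,0,0,1]'
python3 go.py .53 -.313 .215 87
```

```text
t: 6.5
tcp_pos: [0.5606, -0.0368, 0.123]
tool_rot: [0.725, 0.688, 0.001, 0.001]
contact_force: [1.3, 0.2, 5.7]
finger_gap: 0.377
gripper_force: 60.0
t: 7.38
tcp_pos: [0.5603, -0.0367, 0.2041]
tool_rot: [0.725, 0.688, 0.001, 0.001]
contact_force: [-0.1, -0.1, -5.2]
finger_gap: 0.382
gripper_force: 60.3
t 7.38 p [ 0.5603 -0.0367  0.2041] yaw 87.0 q [-0.18  0.18 -0.21  1.18  0.    1.44] gap 0.382 F 60.3
cur axes [-9.25 -0.53 -0.36] final axes [-9.25 -0.53 -0.36] twist 0.0
```

```bash
python3 -m creep '[-0.4,0,0,0,1, -0.8,0,0,0,1, -0.95,-0.1,0,0,1, -0.95,-0.1,0,0,1, -0.95,-0.1,0,0,1, -0.95,-0.1,0,0,1, -0.95,-0.1,0,0,1, -0.95,0,0,0,1]' >/dev/null
python3 -m creep '[-0.9,0,0,0,1, -0.7,0,0,0,1, -0.5,0,0,0,1, -0.3,0,0,0,1, 0,0,0,0,1]'
python3 go.py .53 -.316 .121 87
```

```text
t: 9.0
tcp_pos: [0.5301, -0.3146, 0.203]
tool_rot: [0.725, 0.688, 0.0, -0.0]
contact_force: [0.5, 1.0, -5.2]
finger_gap: 0.383
gripper_force: 60.3
t 9.0 p [ 0.5301 -0.3146  0.203 ] yaw 87.0 q [-0.64  0.28 -0.09  1.21  0.    0.98] gap 0.383 F 60.3
cur axes [-0.05 -0.    2.73] final axes [-0.05 -0.    2.73] twist -0.0
```

```bash
python3 -m creep '[0,0,0.4,0,1, 0,0,0.6,0,1, 0,0,0.6,0,1, 0,0,0.5,0,1, 0,0,0.3,0,1, 0,0,0.15,0,1, 0,0,0.1,0,1, 0,0,0,0,1]'
python3 go.py .53 -.316 .1205 87
```

```text
t: 10.0
tcp_pos: [0.5304, -0.3147, 0.1239]
tool_rot: [0.725, 0.688, 0.0, 0.0]
contact_force: [0.2, -0.6, -5.3]
finger_gap: 0.384
gripper_force: 60.3
t 10.0 p [ 0.5304 -0.3147  0.1239] yaw 87.0 q [-0.64  0.33 -0.18  1.05 -0.    0.98] gap 0.384 F 60.3
cur axes [-0.04 -0.01  0.11] final axes [-0.04 -0.01  0.11] twist 0.0
```

```bash
python3 -m creep '[0,0,0.06,0,1, 0,0,0.05,0,1, 0,0,0,0,1]'; python3 -m creep '[0,0,0.04,0,1, 0,0,0.03,0,1, 0,0,0,0,1]'
```

```text
t: 10.38
tcp_pos: [0.5305, -0.3147, 0.1211]
tool_rot: [0.725, 0.688, 0.0, 0.001]
contact_force: [-0.1, -0.3, -1.7]
finger_gap: 0.383
gripper_force: 60.6
t: 10.75
tcp_pos: [0.5307, -0.3149, 0.121]
tool_rot: [0.725, 0.688, 0.0, 0.001]
contact_force: [-2.6, 3.1, 9.2]
finger_gap: 0.382
gripper_force: 61.9
```

Touched down; release, then rise and move to the tub.

```bash
python3 -m creep '[0,0,0,0,0.2, 0,0,0,0,-0.4, 0,0,0,0,-1, 0,0,0,0,-1, 0,0,-0.5,0,-1, 0,0,-0.9,0,-1, 0,0,-1,0,-1, 0,0,-1,0,-1]'
python3 go.py .5565 .0735 .21 87
```

```text
t: 11.75
tcp_pos: [0.5304, -0.3146, 0.2223]
tool_rot: [0.725, 0.688, 0.0, 0.001]
contact_force: [0.2, -0.0, -0.5]
finger_gap: 1.003
gripper_force: 0.0
t 11.75 p [ 0.5304 -0.3146  0.2223] yaw 87.0 q [-0.64  0.27 -0.06  1.24  0.    0.98] gap 1.003 F 0.0
cur axes [12.97  0.2   0.4 ] final axes [12.97  0.19  0.41] twist 0.0
```

```bash
python3 -m creep '[0.5,0,0,0,-1, 0.95,0.05,0,0,-1, 0.95,0.05,0,0,-1, 0.95,0.05,0,0,-1, 0.95,0.05,0,0,-1, 0.95,0,0,0,-1, 0.95,0,0,0,-1, 0.95,0,0,0,-1]' >/dev/null
python3 -m creep '[0.95,0,0,0,-1, 0.95,0,0,0,-1, 0.95,0,0,0,-1, 0.95,0,0,0,-1, 0.95,0,0,0,-1, 0.7,0,0,0,-1, 0.4,0,0,0,-1, 0,0,0,0,-1]'
python3 go.py .5565 .0735 .104 87
```

```text
t: 13.75
tcp_pos: [0.5559, 0.0754, 0.2198]
tool_rot: [0.725, 0.689, -0.0, -0.0]
contact_force: [0.5, -0.1, 0.4]
finger_gap: 1.0
gripper_force: 0.0
t 13.75 p [0.5559 0.0754 0.2198] yaw 87.1 q [ 0.02  0.17 -0.18  1.22 -0.    1.64] gap 1.0 F 0.0
cur axes [-0.06  0.03  3.86] final axes [-0.06  0.02  3.86] twist 0.01
```

```bash
python3 -m creep '[-0.06,0.02,0.5,0,-1, 0,0,0.8,0,-1, 0,0,0.8,0,-1, 0,0,0.8,0,-1, 0,0,0.6,0,-1, 0,0,0.3,0,-1, 0,0,0,0,-1]'
python3 -m creep '[0,0,0,0,0, 0,0,0,0,0.8, 0,0,0,0,1, 0,0,0,0,1, 0,0,0,0,1, 0,0,0,0,1]' 60
python3 go.py .5565 .0735 .104 87
```

```text
t: 14.62
tcp_pos: [0.5565, 0.0726, 0.1056]
tool_rot: [0.725, 0.688, -0.0, -0.0]
contact_force: [0.2, 0.5, 0.2]
finger_gap: 0.999
gripper_force: 0.0
t: 15.38
tcp_pos: [0.557, 0.0729, 0.1067]
tool_rot: [0.725, 0.688, 0.0, 0.0]
contact_force: [-1.5, -0.1, 5.6]
finger_gap: 0.192
gripper_force: 59.8
t 15.38 p [0.557  0.0729 0.1067] yaw 87.0 q [ 0.02  0.26 -0.32  0.98  0.    1.64] gap 0.192 F 59.8
cur axes [ 0.02 -0.02  0.09] final axes [ 0.02 -0.02  0.09] twist 0.0
```

```bash
python3 -m creep '[0,0,-0.2,0,1, 0,0,-0.5,0,1, 0,0,-0.6,0,1, 0,0,-0.6,0,1, -0.3,-0.3,-0.4,0,1, -0.8,-0.5,-0.1,0,1, -0.9,-0.5,0,0,1, -0.9,-0.5,0,0,1]' >/dev/null
python3 -m creep '[-0.95,-0.5,0,0,1, -0.95,-0.5,0,0,1, -0.95,-0.5,0,0,1, -0.95,-0.4,0,0,1, -0.95,-0.2,0,0,1, -0.95,0,0,0,1, -0.95,0,0,0,1, -0.95,0,0,0,1]' >/dev/null
python3 -m creep '[-0.9,0,0,0,1, -0.7,0,0,0,1, -0.5,0,0,0,1, -0.3,0,0,0,1, 0,0,0,0,1]'
python3 go.py .42 -.31 .107 87
```

```text
t: 18.0
tcp_pos: [0.4199, -0.3076, 0.1782]
tool_rot: [0.725, 0.688, 0.0, -0.0]
contact_force: [-0.7, -0.3, -3.7]
finger_gap: 0.191
gripper_force: 58.9
t 18.0 p [ 0.4199 -0.3076  0.1782] yaw 87.0 q [-0.76  0.13 -0.33  1.12  0.    0.87] gap 0.191 F 58.9
cur axes [-0.08  0.01  2.37] final axes [-0.08  0.01  2.37] twist -0.0
```

```bash
python3 -m creep '[0,0,0.4,0,1, 0,0,0.6,0,1, 0,0,0.5,0,1, 0,0,0.4,0,1, 0,0,0.25,0,1, 0,0,0.1,0,1, 0,0,0.06,0,1, 0,0,0,0,1]'; python3 -m creep '[0,0,0.05,0,1, 0,0,0.04,0,1, 0,0,0,0,1]'
```

```text
t: 19.0
tcp_pos: [0.4202, -0.3078, 0.1092]
tool_rot: [0.725, 0.688, 0.0, 0.0]
contact_force: [0.7, -0.4, -3.2]
finger_gap: 0.196
gripper_force: 58.8
t: 19.38
tcp_pos: [0.4199, -0.3075, 0.1062]
tool_rot: [0.725, 0.688, -0.0, -0.0]
contact_force: [-1.2, 0.6, -4.6]
finger_gap: 0.191
gripper_force: 58.9
```

```bash
python3 -m creep '[0,0,0.04,0,1, 0,0,0.03,0,1, 0,0,0,0,1]'
```

```text
t: 19.75
tcp_pos: [0.42, -0.3077, 0.1048]
tool_rot: [0.725, 0.688, -0.0, 0.0]
contact_force: [-1.9, 1.1, 3.1]
finger_gap: 0.194
gripper_force: 59.8
```

```bash
python3 -m creep '[0,0,0,0,0.4, 0,0,0,0,-0.4, 0,0,0,0,-1, 0,0,0,0,-1, 0,0,-0.5,0,-1, 0,0,-0.9,0,-1, 0,0,-1,0,-1, 0,0,-1,0,-1]'
python3 go.py .6235 -.036 .15 88
python3 - <<'E'
from h import *
c=cam("top"); save(c,"mid.png",s=1.5)
for l in("tub","bottle","long_peg","short_peg"):
    for r in models.pinpoint(l,"top")[:2]: print(l,round(r["score"],2),world(c,r["xyz"]).round(3))
c=cam("side")
for l in("long_peg","tub","bottle","peg_tray"):
    for r in models.pinpoint(l,"side")[:1]: print(l,round(r["score"],2),world(c,r["xyz"]).round(3))
E
```

```text
t: 20.75
tcp_pos: [0.4201, -0.3077, 0.2082]
tool_rot: [0.725, 0.688, 0.0, 0.001]
contact_force: [1.3, 0.6, -0.4]
finger_gap: 1.001
gripper_force: 0.0
t 20.75 p [ 0.4201 -0.3077  0.2082] yaw 87.0 q [-0.76  0.11 -0.29  1.18  0.    0.87] gap 1.001 F 0.0
cur axes [9.4  6.3  1.94] final axes [9.29 6.46 1.94] twist -0.1
tub 0.95 [ 0.423 -0.31   0.001]
bottle 0.94 [ 0.534 -0.318  0.003]
long_peg 0.86 [ 0.624 -0.04   0.007]
long_peg 0.27 [ 0.472 -0.315 -0.   ]
short_peg 0.78 [0.382 0.042 0.002]
short_peg 0.75 [ 0.426 -0.077  0.006]
long_peg 0.8 [ 0.629 -0.033  0.004]
tub 0.86 [ 0.423 -0.31   0.002]
bottle 0.79 [ 0.532 -0.316  0.005]
peg_tray 0.73 [0.445 0.289 0.   ]
```

View pics/mid.png

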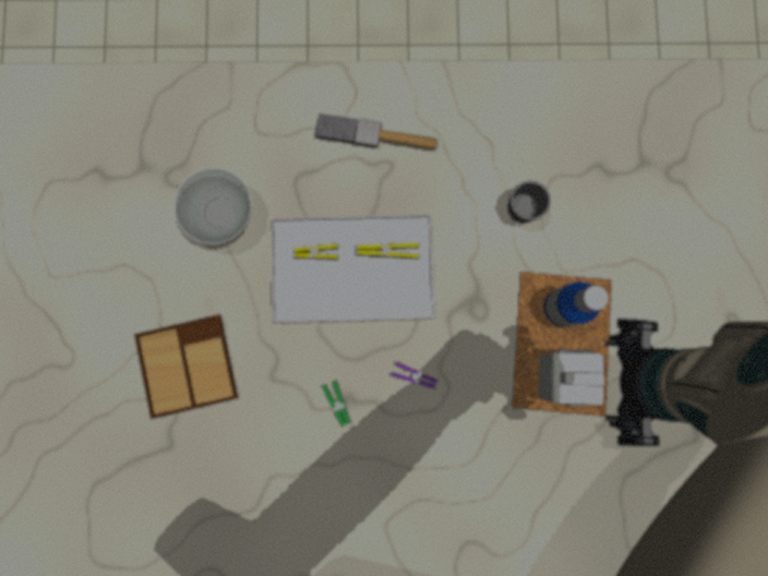

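The picture shows the tub and bottle standing on the mat at px (580,378) and (580,302) (1.5x scale), with both pegs unmoved. Long peg next.

```bash
python3 -m creep '[0.4,0.3,0,-0.1,-0.2, 0.9,0.6,0,0,-0.2, 0.9,0.6,0,0,-0.2, 0.9,0.6,0,0,-0.2, 0.9,0.6,0,0,-0.2, 0.9,0.6,0,0,-0.2, 0.9,0.6,0,0,-0.2, 0.9,0.6,0,0,-0.2]' >/dev/null
python3 -m creep '[0.9,0.6,0,0,-0.2, 0.9,0.6,0.3,0,-0.2, 0.7,0.5,0.4,0,-0.2, 0.3,0.2,0.4,0,-0.2, 0,0,0.4,0,-0.2, 0,0,0.4,0,-0.2]' 30
python3 go.py .6245 -.036 .011 88
```

```text
t: 23.0
tcp_pos: [0.6213, -0.0299, 0.1481]
tool_rot: [0.719, 0.695, -0.0, -0.0]
contact_force: [-0.1, 0.6, 0.6]
finger_gap: 0.6
gripper_force: 0.0
t 23.0 p [ 0.6213 -0.0299  0.1481] yaw 88.0 q [-0.15  0.32 -0.14  1.1  -0.    1.45] gap 0.6 F 0.0
cur axes [-0.2   0.12  4.57] final axes [-0.2   0.12  4.57] twist -0.0
```

```bash
python3 -m creep '[-0.2,0.12,0.5,0,-0.2, 0,0,0.8,0,-0.2, 0,0,0.8,0,-0.2, 0,0,0.8,0,-0.2, 0,0,0.7,0,-0.2, 0,0,0.5,0,-0.2, 0,0,0.3,0,-0.2, 0,0,0.12,0,-0.2]' >/dev/null
python3 -m creep '[0,0,0,0,-0.2, 0,0,0,0,0.4, 0,0,0,0,1, 0,0,0,0,1, 0,0,0,0,1]' 30
python3 go.py .6245 -.036 .011 88
```

```text
t: 24.62
tcp_pos: [0.626, -0.0357, 0.0144]
tool_rot: [0.719, 0.695, 0.0, 0.001]
contact_force: [0.1, 0.5, 5.6]
finger_gap: 0.223
gripper_force: 29.6
t 24.62 p [ 0.626  -0.0357  0.0144] yaw 88.0 q [-0.16  0.46 -0.26  0.85  0.    1.45] gap 0.223 F 29.6
cur axes [-0.01 -0.05  0.11] final axes [-0.01 -0.05  0.11] twist 0.0
```

```bash
python3 -m creep '[0,0,-0.2,0,1, 0,0,-0.6,0,1, 0,0,-0.9,0,1, 0,0,-0.9,0,1, 0,0,-0.7,0,1, 0,0,0,0,1]'
python3 - <<'E'
from h import *
c=dict(np.load("pics/top0.npz")); px=c["pixels"].astype(int); m=np.zeros((384,512),np.uint8)
m[200:285,80:168]=((px[...,0]-px[...,2])>28)[200:285,80:168]
k,lab,st,ce=cv2.connectedComponentsWithStats(m); i=1+np.argmax(st[1:,4]); m=(lab==i)
v,u=np.nonzero(m); o=-c["R"].T@c["t"]
ray=np.stack([(u-c["cx"])/c["fx"],(v-c["cy"])/c["fy"],np.ones(len(u))],-1)@c["R"]
Q=(o+ray*((.011-o[2])/ray[:,2])[:,None])[:,:2]
print(len(u),cv2.minAreaRect((Q*1000).astype(np.float32)),Q.mean(0))
E
python3 go.py .439 .318 .10 192
```

```text
t: 25.38
tcp_pos: [0.6274, -0.036, 0.1156]
tool_rot: [0.719, 0.695, 0.002, 0.002]
contact_force: [0.2, -0.9, -0.8]
finger_gap: 0.226
gripper_force: 29.3
3219 ((445.1665954589844, 285.0862121582031), (134.1343231201172, 135.545166015625), 12.788924217224121) [0.44443556 0.28469364]
t 25.38 p [ 0.6274 -0.036   0.1156] yaw 88.0 q [-0.16  0.36 -0.17  1.04  0.    1.45] gap 0.226 F 29.3
cur axes [11.57 -6.69  0.47] final axes [ 3.69 12.85  0.52] twist -10.4
```

```bash
python3 -m creep '[0,0,0,-0.95,1, 0,0,0,-0.95,1, 0,0,0,-0.95,1, 0,0,0,-0.95,1, 0,0,0,-0.95,1, 0,0,0,-0.95,1, 0,0,0,-0.95,1, 0,0,0,-0.95,1]' >/dev/null
python3 -m creep '[0,0,0,-0.95,1, 0,0,0,-0.95,1, 0,0,0,-0.95,1, 0.2,0.6,0,0,1, 0.3,0.9,0,0,1, 0.3,0.95,0,0,1, 0.3,0.95,0,0,1, 0.3,0.95,0,0,1]' >/dev/null
python3 -m creep '[0.3,0.95,0,0,1, 0.3,0.95,0,0,1, 0.3,0.95,0,0,1, 0.3,0.95,0,0,1, 0.3,0.95,0,0,1, 0.3,0.95,0,0,1, 0.3,0.95,0,0,1, 0,0.3,0,0,1]' >/dev/null
python3 go.py .438 .318 .0165 192.6
```

```text
t 28.38 p [0.4463 0.2741 0.1122] yaw -167.4 q [ 0.43  0.19 -0.4   0.98  0.    0.21] gap 0.23 F 29.3
cur axes [-0.05  1.49  3.19] final axes [-0.05  1.49  3.19] twist 0.0
```

```bash
python3 -m creep '[0,0.7,0,0,1, -0.05,0.55,0,0,1, 0,0.24,0.3,0,1, 0,0,0.6,0,1, 0,0,0.6,0,1, 0,0,0.6,0,1, 0,0,0.4,0,1, 0,0,0,0,1]' >/dev/null
python3 go.py .438 .318 .0155 192.6
python3 - <<'E'
from h import *
c=cam("top"); save(c,"long1.png",(70,180,200,300),4)
E
```

```text
t 29.38 p [0.4401 0.3157 0.0362] yaw -167.5 q [ 0.5   0.31 -0.43  0.83 -0.    0.29] gap 0.226 F 29.3
cur axes [0.05 0.09 0.69] final axes [0.05 0.09 0.69] twist -0.01
```

View pics/long1.png

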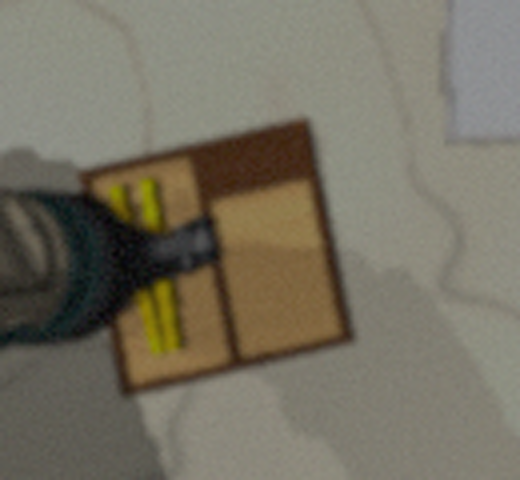

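The peg hangs well over the long bay, crop px (145,266), about 4 mm too far to +x. I correct that and lower it.

```bash
python3 -m creep '[0.17,0.09,0.2,0,1, 0,0,0.25,0,1, 0,0,0.14,0,1, 0,0,0.06,0,1, 0,0,0,0,1]'
```

```text
t: 30.05
tcp_pos: [0.4356, 0.318, 0.0179]
tool_rot: [-0.109, 0.994, -0.0, -0.0]
contact_force: [-0.2, 0.0, -0.3]
finger_gap: 0.221
gripper_force: 29.3
```

```bash
python3 -m creep '[0,0,0.06,0,1, 0,0,0.05,0,1, 0,0,0,0,1]'; python3 -m creep '[0,0,0,0,0.4, 0,0,0,0,0.3, 0,0,0,0,0.3, 0,0,-0.3,0,0.3, 0,0,-0.7,0,0.1, 0,0,-0.9,0,-0.2, 0,0,-0.9,0,-0.2, 0,0,-0.3,0,-0.2]'
python3 go.py .6235 .08 .1 88
```

```text
t: 30.42
tcp_pos: [0.4355, 0.318, 0.0146]
tool_rot: [-0.109, 0.994, -0.0, -0.0]
contact_force: [0.4, 0.9, -0.2]
finger_gap: 0.223
gripper_force: 29.3
t: 31.42
tcp_pos: [0.4371, 0.3189, 0.1101]
tool_rot: [-0.109, 0.994, 0.001, 0.002]
contact_force: [1.3, -0.5, 0.1]
finger_gap: 0.598
gripper_force: 0.0
t 31.43 p [0.4371 0.3189 0.1101] yaw -167.5 q [ 0.51  0.22 -0.37  0.98  0.    0.29] gap 0.598 F 0.0
cur axes [-4.34 -9.12  0.34] final axes [-7.74  6.49  0.34] twist 10.45
```

```bash
python3 -m creep '[-0.3,-0.6,0,0,-0.2, -0.45,-0.95,0,0,-0.2, -0.45,-0.95,0,0,-0.2, -0.45,-0.95,0,0,-0.2, -0.45,-0.95,0,0,-0.2, -0.45,-0.95,0,0,-0.2, -0.45,-0.95,0,0,-0.2, -0.45,-0.95,0,0,-0.2]' >/dev/null
python3 -m creep '[-0.45,-0.95,0,0,-0.2, -0.3,-0.7,0,0,-0.2, 0,0,0,0.95,-0.2, 0,0,0,0.95,-0.2, 0,0,0,0.95,-0.2, 0,0,0,0.95,-0.2, 0,0,0,0.95,-0.2, 0,0,0,0.95,-0.2]' >/dev/null
python3 -m creep '[0,0,0,0.95,-0.2, 0,0,0,0.95,-0.2, 0,0,0,0.95,-0.2, 0,0,0,0.95,-0.2, 0,0,0,0.95,-0.2, 0,0,0,0,-0.2]' >/dev/null
python3 go.py .6245 .0815 .013 88
python3 - <<'E'
from h import *
c=cam("top"); save(c,"long2.png",(70,120,270,300),3)
E
```

```text
t 34.17 p [0.6159 0.0842 0.1069] yaw 88.1 q [ 0.03  0.36 -0.19  1.03 -0.    1.64] gap 0.601 F 0.0
cur axes [-0.08  0.29  3.13] final axes [-0.08  0.29  3.13] twist 0.01
```

View pics/long2.png

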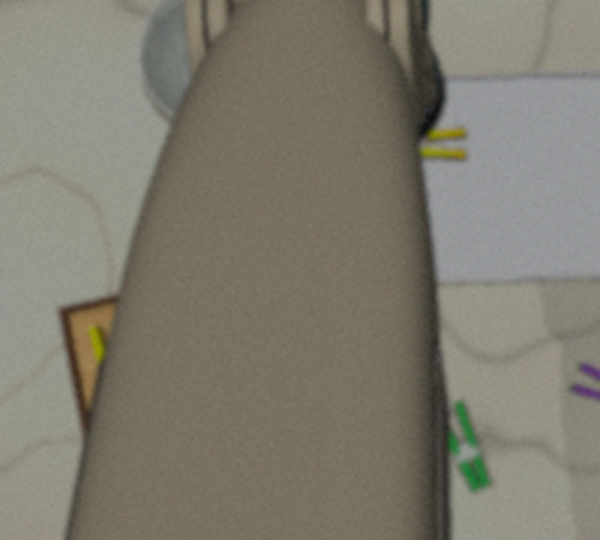

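The arm hides most of the tray. The long peg's tip shows in its bay at px (98,340), and the short peg is still in place at px (445,143). I go down on it.

```bash
python3 -m creep '[-0.08,0.29,0.4,0,-0.2, 0,0,0.7,0,-0.2, 0,0,0.7,0,-0.2, 0,0,0.6,0,-0.2, 0,0,0.4,0,-0.2, 0,0,0.25,0,-0.2, 0,0,0.08,0,-0.2]' >/dev/null
python3 -m creep '[0,0,0,0,-0.2, 0,0,0,0,0.4, 0,0,0,0,1, 0,0,0,0,1, 0,0,0,0,1]' 30
python3 -m creep '[0,0,-0.2,0,1, 0,0,-0.6,0,1, 0,0,-0.9,0,1, 0,0,-0.9,0,1, 0,0,-0.6,0,1, 0,0,0,0,1]'
python3 go.py .438 .2505 .11 192.6
```

```text
t: 35.72
tcp_pos: [0.6254, 0.0821, 0.0146]
tool_rot: [0.719, 0.695, 0.0, 0.0]
contact_force: [-2.3, 0.4, 6.4]
finger_gap: 0.223
gripper_force: 29.3
t: 36.48
tcp_pos: [0.6268, 0.0821, 0.1121]
tool_rot: [0.719, 0.695, 0.002, 0.001]
contact_force: [-0.8, -0.0, 0.2]
finger_gap: 0.227
gripper_force: 28.8
t 36.48 p [0.6268 0.0821 0.1121] yaw 88.0 q [ 0.03  0.37 -0.16  1.04 -0.    1.63] gap 0.227 F 28.8
cur axes [ 5.39 -6.48  0.04] final axes [4.92 6.85 0.07] twist -10.46
```

```bash
python3 -m creep '[0,0,0,-0.95,1, 0,0,0,-0.95,1, 0,0,0,-0.95,1, 0,0,0,-0.95,1, 0,0,0,-0.95,1, 0,0,0,-0.95,1, 0,0,0,-0.95,1, 0,0,0,-0.95,1]' >/dev/null
python3 -m creep '[0,0,0,-0.95,1, 0,0,0,-0.95,1, 0,0,0,-0.95,1, 0.4,0.5,0,0,1, 0.6,0.85,0,0,1, 0.6,0.85,0,0,1, 0.6,0.85,0,0,1, 0.6,0.85,0,0,1]' >/dev/null
python3 -m creep '[0.6,0.85,0,0,1, 0.6,0.85,0,0,1, 0.6,0.8,0,0,1, 0.3,0.4,0,0,1, 0,0,0,0,1, 0,0,0.5,0,1, 0,0,0.8,0,1, 0,0,0,0,1]' >/dev/null
python3 go.py .438 .2505 .0355 192.6
```

```text
t 39.48 p [0.4358 0.2478 0.0683] yaw -167.6 q [ 0.39  0.21 -0.49  0.88 -0.    0.17] gap 0.219 F 28.9
cur axes [-0.1   0.07  1.09] final axes [-0.09  0.07  1.09] twist -0.02
```

```bash
python3 -m creep '[-0.1,0.07,0.3,0,1, 0,0,0.5,0,1, 0,0,0.3,0,1, 0,0,0,0,1]' >/dev/null
python3 go.py .438 .2505 .015 192.6;  python3 - <<'E'
from h import *
c=cam("top"); save(c,"short1.png",(70,180,200,300),4)
E
```

```text
t 39.98 p [0.4388 0.2516 0.0367] yaw -167.5 q [ 0.39  0.26 -0.51  0.81 -0.    0.17] gap 0.226 F 28.9
cur axes [ 0.03 -0.03  0.72] final axes [ 0.03 -0.03  0.72] twist -0.01
```

View pics/short1.png

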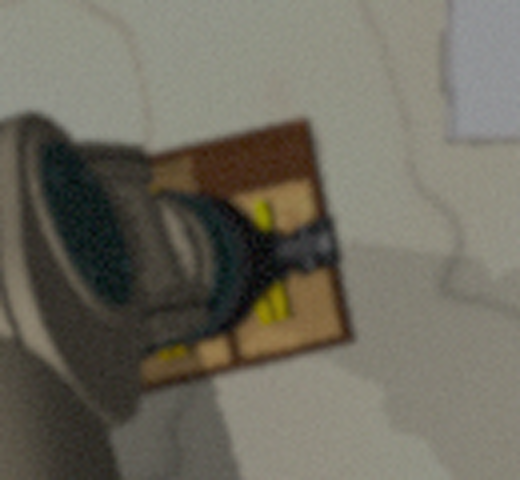

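The short peg hangs over the short bay, crop px (268,261), within a few mm of its centre (277,268). Lowering.

```bash
python3 -m creep '[0.12,-0.1,0.2,0,1, 0,0,0.25,0,1, 0,0,0.15,0,1, 0,0,0.08,0,1, 0,0,0.04,0,1, 0,0,0,0,1]'; python3 -m creep '[0,0,0,0,0.4, 0,0,0,0,0.3, 0,0,0,0,0.3, 0,0,-0.3,0,0.3, 0,0,-0.7,0,0.1, 0,0,-0.9,0,-0.2, 0,0,-1,0,-1, 0,0,-1,0,-1]'
python3 go.py .42 -.3077 .21 87
```

```text
t: 40.78
tcp_pos: [0.4371, 0.2484, 0.0162]
tool_rot: [-0.109, 0.994, 0.0, 0.0]
contact_force: [-0.3, 0.5, 0.8]
finger_gap: 0.228
gripper_force: 28.9
t: 41.78
tcp_pos: [0.437, 0.2483, 0.1348]
tool_rot: [-0.109, 0.994, 0.0, 0.0]
contact_force: [0.2, -0.1, 1.2]
finger_gap: 0.993
gripper_force: 0.0
t 41.77 p [0.437  0.2483 0.1348] yaw -167.5 q [ 0.39  0.13 -0.42  1.02  0.    0.17] gap 0.993 F 0.0
cur axes [  4.57 -17.97  -2.51] final axes [-18.54   0.4   -2.51] twist 10.55
```

Rise, turn back, and head a little toward the mat; then check the tray.

```bash
python3 -m creep '[0,0,-0.5,0.95,-1, 0,0,-0.5,0.95,-1, 0,0,-0.5,0.95,-1, 0,0,-0.5,0.95,-1, 0,0,-0.5,0.95,-1, 0,0,0,0.95,-1, 0,0,0,0.95,-1, 0,0,0,0.95,-1]' >/dev/null
python3 -m creep '[0,0,0,0.95,-1, 0,0,0,0.95,-1, 0,0,0,0.95,-1, -0.5,0,0,0,-1, -0.95,0,0,0,-1, -0.95,0,0,0,-1, -0.95,0,0,0,-1, -0.95,0,0,0,-1]' >/dev/null
python3 -m creep '[-0.95,0,0,0,-1, -0.95,0,0,0,-1, -0.95,0,0,0,-1, -0.95,0,0,0,-1, -0.95,0,0,0,-1, -0.95,0,0,0,-1, -0.95,0,0,0,-1, -0.95,0,0,0,-1]' >/dev/null
python3 go.py .42 -.3077 .1048 87
python3 - <<'E'
from h import *
c=cam("top"); save(c,"tray.png",(70,180,200,300),4)
px=c["pixels"].astype(int); y=(px[...,0]>110)&(px[...,1]>100)&(px[...,2]<55); 
T=np.array([.4455,.286]);a=np.radians(12.6);R=np.array([[np.cos(a),-np.sin(a)],[np.sin(a),np.cos(a)]])
for l in("long_peg","short_peg","tub","bottle"):
    for r in models.pinpoint(l,"top")[:3]:
        X=world(c,r["xyz"]); print(l,round(r["score"],2),X.round(3),"tray",((X[:2]-T)@R).round(3))
E
```

```text
t 44.77 p [ 0.4237 -0.1099  0.2085] yaw 88.2 q [-0.4  -0.05 -0.44  1.18 -0.    1.2 ] gap 0.997 F 0.0
cur axes [-6.59  0.09  3.46] final axes [-6.59  0.22  3.46] twist 0.12
long_peg 0.68 [0.431 0.311 0.004] tray [-0.009  0.028]
long_peg 0.19 [ 0.445  0.283 -0.   ] tray [-0.001 -0.002]
short_peg 0.71 [0.384 0.046 0.001] tray [-0.113 -0.221]
short_peg 0.57 [0.436 0.253 0.004] tray [-0.016 -0.031]
short_peg 0.53 [ 0.426 -0.076  0.003] tray [-0.098 -0.349]
bottle 0.55 [ 0.533 -0.314  0.   ] tray [-0.046 -0.604]
```

View pics/tray.png

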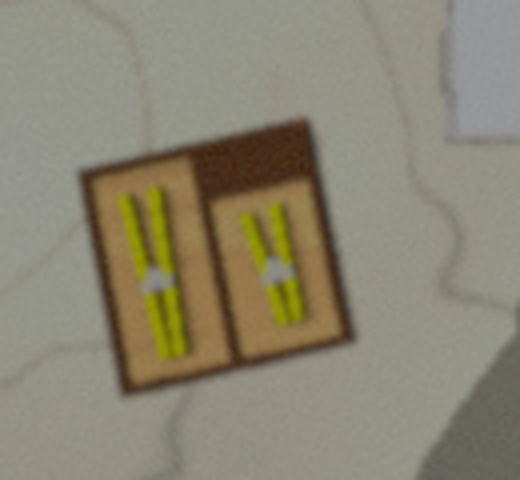

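Both pegs lie flat and central in their own bays, at px (155,274) and (270,268). Back to the tub.

```bash
python3 -m creep '[-0.95,0,0,0.1,-1, -0.95,0,0,0,-1, -0.95,0,0,0,-1, -0.95,0,0,0,-1, -0.95,0.1,0,0,-1, -0.95,0.1,0,0,-1, -0.6,0,0,0,-1, -0.3,0,0,0,-1]' >/dev/null
python3 -m creep '[0,0,0,0,-1]'; python3 go.py .42 -.3077 .1048 87
```

```text
t: 46.15
tcp_pos: [0.4207, -0.3062, 0.2081]
tool_rot: [0.725, 0.688, 0.0, -0.0]
contact_force: [-0.4, 0.7, 0.3]
finger_gap: 0.996
gripper_force: 0.0
t 46.15 p [ 0.4207 -0.3062  0.2081] yaw 87.0 q [-0.75  0.11 -0.28  1.18  0.    0.87] gap 0.996 F 0.0
cur axes [-0.05 -0.02  3.44] final axes [-0.05 -0.02  3.44] twist 0.0
```

```bash
python3 -m creep '[-0.05,-0.02,0.5,0,-1, 0,0,0.8,0,-1, 0,0,0.8,0,-1, 0,0,0.6,0,-1, 0,0,0.45,0,-1, 0,0,0.22,0,-1, 0,0,0.05,0,-1, 0,0,0,0,-1]'
python3 -m creep '[0,0,0,0,0, 0,0,0,0,0.8, 0,0,0,0,1, 0,0,0,0,1, 0,0,0,0,1, 0,0,0,0,1]' 60
python3 -m creep '[0,0,-0.2,0,1, 0,0,-0.5,0,1, 0,0,-0.6,0,1, 0,0,-0.6,0,1, 0,0,-0.5,0,1, 0,0,-0.2,0,1, 0,0,0,0,1]'
python3 go.py .557 .0729 .18 87
```

```text
t: 47.15
tcp_pos: [0.4204, -0.3083, 0.1061]
tool_rot: [0.725, 0.688, 0.0, 0.001]
contact_force: [-0.0, 0.1, -0.4]
finger_gap: 0.998
gripper_force: 0.0
t: 47.9
tcp_pos: [0.4201, -0.3083, 0.1059]
tool_rot: [0.725, 0.688, -0.0, 0.0]
contact_force: [-0.5, -0.6, 2.8]
finger_gap: 0.189
gripper_force: 60.4
t: 48.78
tcp_pos: [0.4202, -0.3081, 0.184]
tool_rot: [0.725, 0.688, 0.0, 0.0]
contact_force: [0.8, -0.1, -4.1]
finger_gap: 0.198
gripper_force: 59.5
t 48.77 p [ 0.4202 -0.3081  0.184 ] yaw 87.0 q [-0.76  0.12 -0.32  1.13  0.    0.87] gap 0.198 F 59.5
cur axes [12.92  3.89  0.13] final axes [12.92  3.89  0.13] twist 0.0
```

```bash
python3 -m creep '[0.4,0,0,0,1, 0.8,0,0,0,1, 0.95,0,0,0,1, 0.95,0,0,0,1, 0.95,0.2,0,0,1, 0.95,0.4,0,0,1, 0.95,0.5,0,0,1, 0.95,0.5,0,0,1]' >/dev/null
python3 -m creep '[0.95,0.5,0,0,1, 0.95,0.5,0,0,1, 0.95,0.5,0,0,1, 0.95,0.4,0,0,1, 0.9,0.3,0,0,1, 0.7,0.1,0,0,1, 0.4,0,0,0,1, 0.1,0,0,0,1]' >/dev/null
python3 -m creep '[0,0,0,0,1]'; python3 go.py .557 .0725 .1067 87
```

```text
t: 50.9
tcp_pos: [0.5563, 0.0693, 0.1835]
tool_rot: [0.725, 0.688, -0.0, -0.0]
contact_force: [-0.3, -0.1, -3.9]
finger_gap: 0.194
gripper_force: 59.5
t 50.9 p [0.5563 0.0693 0.1835] yaw 87.0 q [ 0.01  0.19 -0.24  1.14 -0.    1.63] gap 0.194 F 59.5
cur axes [0.11 0.02 2.56] final axes [0.11 0.02 2.56] twist 0.0
```

```bash
python3 -m creep '[0.1,0.02,0.4,0,1, 0,0,0.6,0,1, 0,0,0.6,0,1, 0,0,0.5,0,1, 0,0,0.2,0,1, 0,0,0.1,0,1, 0,0,0,0,1]'; python3 -m creep '[0,0,0.05,0,1, 0,0,0.05,0,1, 0,0,0,0,1]'
```

```text
t: 51.78
tcp_pos: [0.558, 0.0723, 0.1119]
tool_rot: [0.725, 0.688, 0.0, 0.0]
contact_force: [0.6, -0.2, -4.8]
finger_gap: 0.193
gripper_force: 59.4
t: 52.15
tcp_pos: [0.5577, 0.0723, 0.1087]
tool_rot: [0.725, 0.688, 0.0, 0.0]
contact_force: [-0.1, -0.4, -3.3]
finger_gap: 0.195
gripper_force: 59.5
```

```bash
python3 -m creep '[0,0,0.03,0,1, 0,0,0.03,0,1, 0,0,0,0,1]'; python3 -m creep '[0,0,0,0,1]'
```

```text
t: 52.52
tcp_pos: [0.5579, 0.0723, 0.1079]
tool_rot: [0.725, 0.688, 0.0, 0.0]
contact_force: [-2.7, -0.6, 5.4]
finger_gap: 0.194
gripper_force: 60.8
t: 52.65
tcp_pos: [0.5579, 0.0723, 0.108]
tool_rot: [0.725, 0.688, 0.0, 0.0]
contact_force: [-3.1, 0.4, 6.0]
finger_gap: 0.196
gripper_force: 60.8
```

```bash
python3 -m creep '[0,0,0,0,0.4, 0,0,0,0,-0.4, 0,0,0,0,-1, 0,0,0,0,-1, 0,0,-0.5,0,-1, 0,0,-0.9,0,-1, 0,0,-1,0,-1, 0,0,-1,0,-1]' >/dev/null
python3 -m creep '[-0.5,0,-0.3,0,-1, -0.95,0,0,0,-1, -0.95,0,0,0,-1, -0.95,0,0,0,-1, -0.95,0,0,0,-1, -0.95,0,0,0,-1, -0.95,0,0,0,-1, -0.95,0,0,0,-1]' >/dev/null
python3 -m creep '[-0.95,0,0,0,-1, -0.95,0,0,0,-1, -0.95,0,0,0,-1, -0.95,0,0,0,-1, -0.95,0,0,0,-1, -0.6,0,0,0,-1, -0.3,0,0,0,-1, 0,0,0,0,-1]' >/dev/null
python3 go.py .5307 -.3148 .1205 87
```

```text
t 55.65 p [ 0.5374 -0.3113  0.2176] yaw 87.0 q [-0.63  0.28 -0.05  1.24  0.    0.99] gap 0.998 F 0.0
cur axes [-0.13 -0.22  3.24] final axes [-0.13 -0.22  3.24] twist -0.0
```

```bash
python3 -m creep '[-0.13,-0.22,0.4,0,-1, 0,0,0.7,0,-1, 0,0,0.8,0,-1, 0,0,0.6,0,-1, 0,0,0.45,0,-1, 0,0,0.25,0,-1, 0,0,0,0,-1]'
python3 -m creep '[0,0,0,0,0, 0,0,0,0,1, 0,0,0,0,1, 0,0,0,0,1, 0,0,0,0,1, 0,0,0,0,1]' 60
python3 -m creep '[0,0,-0.2,0,1, 0,0,-0.5,0,1, 0,0,-0.6,0,1, 0,0,-0.6,0,1, 0,0,-0.5,0,1, 0,0,-0.3,0,1, 0,0,0,0,1]'
python3 go.py .5604 -.0367 .204 87
```

```text
t: 56.52
tcp_pos: [0.5308, -0.3145, 0.1215]
tool_rot: [0.725, 0.688, -0.0, -0.0]
contact_force: [0.5, 0.1, -0.2]
finger_gap: 0.997
gripper_force: 0.0
t: 57.28
tcp_pos: [0.5312, -0.3151, 0.1227]
tool_rot: [0.725, 0.688, -0.0, 0.001]
contact_force: [-0.6, -0.1, 5.8]
finger_gap: 0.383
gripper_force: 60.6
t: 58.15
tcp_pos: [0.5314, -0.3151, 0.2039]
tool_rot: [0.725, 0.688, 0.0, 0.001]
contact_force: [-0.2, 0.1, -5.3]
finger_gap: 0.384
gripper_force: 60.3
t 58.15 p [ 0.5314 -0.3151  0.2039] yaw 87.0 q [-0.64  0.28 -0.08  1.21  0.    0.98] gap 0.384 F 60.3
cur axes [ 9.32  0.48 -0.01] final axes [ 9.32  0.48 -0.  ] twist 0.0
```

```bash
python3 -m creep '[0.4,0,0,0,1, 0.8,0,0,0,1, 0.95,0.1,0,0,1, 0.95,0.1,0,0,1, 0.95,0.1,0,0,1, 0.95,0.1,0,0,1, 0.95,0.1,0,0,1, 0.95,0,0,0,1]' >/dev/null
python3 -m creep '[0.9,0,0,0,1, 0.7,0,0,0,1, 0.5,0,0,0,1, 0.3,0,0,0,1, 0,0,0,0,1]'
python3 go.py .5604 -.0367 .1246 87
```

```text
t: 59.78
tcp_pos: [0.5604, -0.0366, 0.2028]
tool_rot: [0.725, 0.689, -0.0, 0.0]
contact_force: [1.1, 0.0, -5.2]
finger_gap: 0.383
gripper_force: 60.3
t 59.77 p [ 0.5604 -0.0366  0.2028] yaw 87.0 q [-0.18  0.18 -0.21  1.18 -0.    1.44] gap 0.383 F 60.3
cur axes [-0.    0.    2.61] final axes [-0.    0.    2.61] twist 0.0
```

```bash
python3 -m creep '[0,0,0.4,0,1, 0,0,0.6,0,1, 0,0,0.6,0,1, 0,0,0.5,0,1, 0,0,0.25,0,1, 0,0,0.15,0,1, 0,0,0.06,0,1, 0,0,0,0,1]'; python3 -m creep '[0,0,0.04,0,1, 0,0,0.03,0,1, 0,0,0,0,1]'
```

```text
t: 60.78
tcp_pos: [0.5608, -0.0369, 0.1265]
tool_rot: [0.725, 0.688, 0.0, 0.0]
contact_force: [-0.8, -0.6, -5.6]
finger_gap: 0.381
gripper_force: 60.3
t: 61.15
tcp_pos: [0.5608, -0.0369, 0.1246]
tool_rot: [0.725, 0.688, 0.0, 0.0]
contact_force: [-0.4, 0.0, -0.3]
finger_gap: 0.381
gripper_force: 60.8
```

```bash
python3 -m creep '[0,0,0.02,0,1, 0,0,0,0,1]'; python3 -m creep '[0,0,0,0,0.2, 0,0,0,0,-0.4, 0,0,0,0,-1, 0,0,0,0,-1, 0,0,-0.5,0,-1, 0,0,-0.9,0,-1, 0,0,-1,0,-1, 0,0,-1,0,-1]' >/dev/null
python3 -m creep '[0,-0.5,-0.5,0,-1, 0,-0.9,-0.3,0,-1, 0,-0.9,0,0,-1, -0.4,-0.9,0,0,-1, -0.8,-0.5,0,0,-1, -0.9,0,0,0,-1, -0.9,0,0,0,-1, -0.9,0,0,0,-1]' >/dev/null
python3 -m creep '[-0.9,0,0,0,-1, -0.5,0,0,0,-1, 0,0,0,0,-1]'
python3 - <<'E'
from h import *
c=cam("top"); save(c,"end.png",s=1.5); P=cloud(c);X,Y,Z=P[...,0],P[...,1],P[...,2]
box=lambda x0,x1,y0,y1,z0,z1:(X>x0)&(X<x1)&(Y>y0)&(Y<y1)&(Z>z0)&(Z<z1)
for n,m in (("bar",box(.5,.61,.02,.12,.113,.135)),("cap",box(.5,.62,-.08,0,.14,.17))): print(n,m.sum(),np.median(P[m],0).round(4))
c=cam("side")
for l in("tub","bottle","long_peg","short_peg","bowl","cup"):
    for r in models.pinpoint(l,"side")[:3]: print(l,round(r["score"],2),world(c,r["xyz"]).round(3))
E
```

```text
t: 61.4
tcp_pos: [0.5609, -0.0369, 0.1246]
tool_rot: [0.725, 0.688, 0.0, 0.001]
contact_force: [-3.1, 1.8, 5.7]
finger_gap: 0.383
gripper_force: 61.4
t: 63.78
tcp_pos: [0.4406, -0.19, 0.2492]
tool_rot: [0.726, 0.688, 0.0, -0.0]
contact_force: [0.8, -0.2, 0.9]
finger_gap: 0.996
gripper_force: 0.0
bar 237 [0.5568 0.0732 0.1254]
cap 219 [ 0.5594 -0.0367  0.1606]
tub 0.96 [0.563 0.07  0.006]
tub 0.53 [ 0.559 -0.041  0.011]
tub 0.31 [ 0.475 -0.316 -0.001]
bottle 0.91 [ 0.56  -0.043  0.008]
short_peg 0.9 [ 0.425 -0.073 -0.002]
short_peg 0.59 [ 0.383  0.051 -0.004]
short_peg 0.42 [0.439 0.248 0.007]
bowl 0.81 [ 0.696  0.237 -0.005]
cup 0.79 [ 0.7   -0.263 -0.002]
```

View pics/end.png

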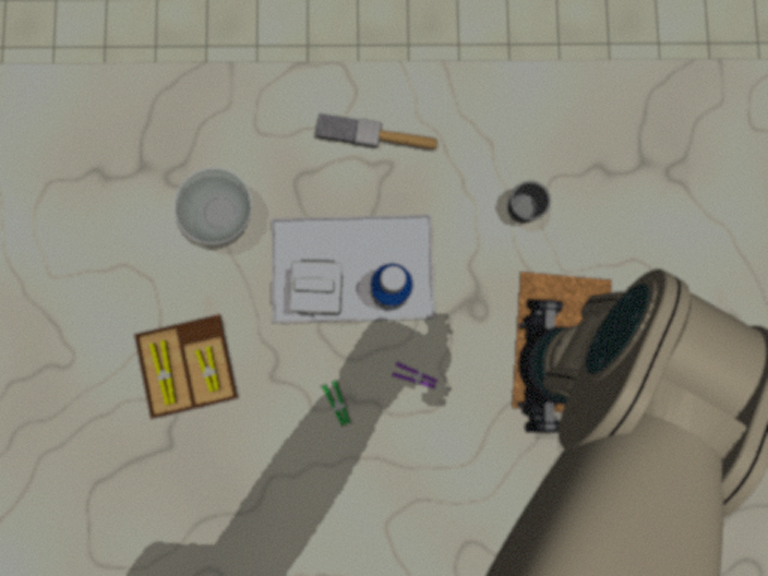

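The tub (316,286) and bottle (392,284) are back within 1 mm of their start. The pegs lie in their bays at (163,372) and (207,369), and the bowl and cup have not moved.

```bash
python3 -c "
from workcell import finish_job; print(finish_job())"
```

```text
the job is handed in; nothing more can be done
None
```

The job is handed in (no verdict was returned): the last pictures show both pegs flat in their own bays, the tub and bottle back upright within about 1 mm of their starting spots, and the bowl and cup unmoved.

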